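# Find the deep well with the probe

## Task

The probe thermometer is due for its check in the dry-block tester, whose three wells look alike from above although only one is drilled to the full 70 mm that the check needs. Take the probe from its stand and slide it gently down a well against the grip of the contact spring until you feel it bottom, then read from the length of stem left showing how deep that well is; if it is a shallow one, draw the probe out and try another. Leave the probe pushed fully home in the deep well, let go of it, and do not shift the things standing around.

Things in the scene. Friction and masses are not known exactly. Their poses are not given: they have to be found in the camera images.
- probe_handle (a point): Centre of the handle of the loose white probe thermometer (about 50 g). The handle is 60 mm long (point x), 22 mm wide (y), 14 mm thick (z); a straight steel stem, 3.8 mm thick, runs from its end along +x. At the start the probe hangs upright in the stand, handle up, +x pointing down. Grip the handle from above.
- probe_tip (a point): Rounded end of the probe's stem, on its axis, 150 mm along +x from the handle's centre; 120 mm of stem below the handle. With the tip d below the wells' mouths, 120 mm minus d of stem is left showing: about 50 mm in the deep well, 63 to 86 mm in the others. The tip must not be pressed on anything with more than 20 N.
- stand: Fixed probe stand: steel foot plate, a post 40 mm on the +x side of its origin and, on top, a white arm with an 8 mm hole in which the stem hangs; the handle's lower end rests on the arm 132 mm above the worktop. Origin on the worktop under the hole. The probe comes out straight up, by at least 130 mm.
- tester: Fixed grey dry-block tester, 150 mm (its x) by 176 mm (its y), display on the -x side. The bare metal insert in its middle has its top face 90 mm above the worktop, with three wells in a row along the tester's y axis, 36 mm apart. Origin on the worktop under the middle well.
- well_a (a point): Centre of the mouth of the well at the tester's -y end, on the top face. All three wells are vertical blind bores, 7 mm wide, with a 2 mm chamfer round the mouth. One is 70 mm deep, one 50 to 57 mm, one 34 to 41 mm; which is which changes and cannot be seen. Each bottom is a stiffly sprung contact disc: it gives about 1 mm per 6 N, 4 mm at most.
- well_b (a point): Centre of the mouth of the middle well, on the top face. In every well, 13 mm below the mouth, a small spring-loaded finger on the tester's +x side presses the stem against the other wall: the stem drags with about 1 to 4 N on the way down and stays where it is left.
- well_c (a point): Centre of the mouth of the well at the tester's +y end, on the top face.
- mug: Spotted white mug, 82 mm wide and 91 mm tall; stands beyond the stand. Leave alone. Origin at the centre of its underside.
- jar: Spice jar, 44 mm wide, 100 mm tall; stands beyond the tester. Leave alone. Origin at the centre of its underside.
- tub: Small round tub, 72 mm wide, 71 mm tall; stands at the back. Leave alone. Origin at the centre of its underside.
- marker: White marker pen, 138 mm long, 16 mm thick, lying to the right of the tester. Leave alone. Origin at the centre of its underside.
- glass_screen: Fixed clear glass screen, 6 mm thick and 235 mm tall, that stands across the worktop behind the tester, leaning slightly away from the robot; its lower edge runs along the world's y at about x = 0.61 m and ends on the left at about y = 0.24 m. Keep clear of it.
Not all that is in view belongs to the job. What is shaped like the part that bears probe_handle but orange is not meant.

How it is judged:
On the way:
1. the stem is felt to bottom in the deep well: its tip presses on the floor with more than 1.5 N, at the full depth (z of probe_tip in the frame of tester between 0.01 and 0.022 m and x of probe_tip in the frame of tester between -0.006 and 0.006 m and contact force between probe_nose and anything else above 1.5 N), for 0.1 s.
At the end, for the whole second after the job is handed in: The probe stands by itself, at rest and upright (within 0.12 rad), in the 70 mm well with its tip within 2 mm of the bottom (z of probe_tip in the frame of tester between 0.01 and 0.022 m and x of probe_tip in the frame of tester between -0.006 and 0.006 m and angle between the x axis of probe_tip and the z axis of tester, either way round below 0.12 rad and linear speed of probe below 0.01 m/s); the robot touches nothing.
It fails at once if the probe's tip is pressed on something with more than 20 N (contact force between probe_nose and anything else above 20 N).
It fails at once if the mug, jar, tub or marker is moved by more than 20 mm (distance of any of mug, jar, tub, marker from where it was at the start of the episode above 0.02 m).
It also fails if it takes over 72 s, if anything falls off the work surface, if the arm or the gripper's body presses on something with over 40 N, if the wrist force passes 120 N, or if a joint passes its speed limit or range.

## Robot

A 7-joint arm with a two-finger parallel gripper is mounted at the origin on a cart in front of the work surface, level with it; the furniture and walls round the work are solid. World frame = base frame: x ahead of the robot, y to its left, z up, the work surface at z = 0. Lengths are in m, angles in rad, forces in N, time in s.
With the tool pointing down it reaches from about 0.425 to 1.025 m from the base axis. Payload 9.4 kg.
Tool frame: the origin (TCP) lies midway between the tips of the shut fingers; the grasp point (between the pads) lies behind it (bot.pinch_z is the z of the grasp point in the tool frame, in m); z points along the fingers, x is the direction in which the jaws open and shut, and the axes are right-handed (so a half turn about z gives the same grasp; the last joint's range is limited). The gripper opens to 85 mm and grips with 20 to 120 N. Pads are 22 mm wide; open, the fingers measure 114 mm over their backs; the gripper's body (76 mm by 85 mm) begins 54 mm behind the grasp point. The pads swing forward as they close: fully open they stand 13 mm farther back than shut.
Start: joints at [1.251, 0.599, -0.003, 1.599, 0.002, 0.943, -0.08], TCP at [0.174, -0.704, 0.231] pointing down, gripper open.
Joint ranges: [-2.57, 2.57], [-0.35, 1.97], [-1.29, 1.29], [0.11, 2.56], [-1.05, 4.19], [0.11, 1.86], [-2.63, 2.63]. Speed limits (rad/s): [2.22, 2.22, 3.01, 3.01, 3.14, 3.14, 3.14].

## Interface

Orientations are given as a 3x3 rotation matrix whose columns are the frame's x, y, z axes.
In Python, from station import status, viewer, job, models, bot gives the robot as it stands.
- The arm moves only by the tool jog_arm, never from a script. Its argument "motion" is one flat list of numbers, 6 for each row, row after row: the shift along the tool's x, y, z in m, then the turn, a rotation vector about the tool's x, y, z in rad. A call has 1 to 8 rows; each row is the pose to reach, as a shift and turn from the pose commanded when the call began, along the tool's axes at that moment; what a row does not reach only later rows make up. A row lasts 1/10 s, in which the tool goes at most 50 mm and 8.59 degrees, less where a joint would pass 70% of its speed; a pose out of reach is approached as far as the arm can. A call with a gripper value outside its range is refused whole. "jaw" is the opening, from 0 (shut) to 1 (fully open), set as the call begins (left out, the last holds). The fingers move at their own pace and stop on an object; "force" is the grip in N (left out, the last holds). Time passes only in rows, so rows that repeat a pose let the fingers close. It gives the time, the measured TCP pose, the force and the opening at its end, in the units of the state.
- status.get_state(): the state, without advancing time (a new reading comes with each control period).
- viewer.snapshot(name): name is "scene" or "top"; returns a dict with "pixels" (420x560x3 uint8, red, green, blue), "fovy" (degrees; the focal length in pixels is half the picture's height over the tangent of half this angle, whatever the lens; pixels are square), "cx", "cy" (the principal point, pixels), "D" ([k1, k2, p1, p2, k3] as OpenCV has them; the pictures are not rectified), "pose" (4x4, takes a point from camera to world coordinates). Camera axes: x right, y up, looking along -z (the intrinsics and any distortion apply to the point x, -y, -z); pixel columns grow to the right and rows downward; lengths in m; the calibration is good to about 2 mm. A picture is of the moment at which its call begins. There is no depth.
- job.close_job(): hands the job in, once; it reports no verdict.
Trained networks look in the newest picture that a camera, given by its name, has taken for a name from the list of things; names that differ only in an ending like _2 or _b are one class to them, and where a whole thing is asked for, a point or a joint stands for the part that bears it (a point fixed in the world has none). Each returns a list of dicts, best first, with "confidence" (0 to 1); they miss things now and then, are a little off and sometimes report something else, mostly with a low value. They report only what shows in the picture. A call takes as long as a camera call. They do not tell look-alikes from the thing itself.
- models.find_in(camera, label): "bbox" ([left, top, width, height] in pixels, round what is visible of it).
The state is a dict: "clock": time; "joints": joint angles; "qd": joint speeds; "effort": joint torques, N m; "tcp_pos": TCP position; "tcp_rot": TCP orientation; "ft_force": force on the tool from outside, world axes, zero at the start; "moment": the same for the moment, N m; "opening": opening from 0.0 (shut) to 1.0 (fully open).
Only numpy, scipy, OpenCV 4.12 (cv2) and the standard library are available. Lean on these libraries where they do the work, as an engineer would, in place of code of your own. Each camera call takes 0.05 s, during which the arm holds its last target.

## Working session

There is one attempt and no reset: what is moved stays moved. The work goes in short steps, Python scripts to look and compute and a tool call to move; the robot and the scene stay as the last step left them, time stands still between calls to the robot, and variables do not carry over. Pictures are saved under pics/ and viewed, and the job is handed in when it is done.

Besides the shell and the picture viewer there is one more tool, called after "Request:" as name(argument=value, ...) on one line, values as JSON. jog_arm: Moves the arm, as the interface text tells. Its arguments: {"type":"object","properties":{"motion":{"type":"array","items":{"type":"number"}},"jaw":{"type":"number"},"force":{"type":"number"}},"required":["motion"]}

```bash
mkdir -p pics; ls
cat > h.py <<'E'
import numpy as np, cv2
from station import status, viewer, job, models, bot
def snap(n,f):
    s=viewer.snapshot(n); cv2.imwrite('pics/'+f,cv2.cvtColor(np.asarray(s['pixels'],np.uint8),cv2.COLOR_RGB2BGR))
    np.savez('pics/'+f[:-4]+'_cal.npz',fovy=s['fovy'],cx=s['cx'],cy=s['cy'],D=np.array(s['D'],float),pose=np.array(s['pose']))
    return s
def K(s):
    f=210/np.tan(np.radians(float(s['fovy']))/2); return np.array([[f,0,float(s['cx'])],[0,f,float(s['cy'])],[0,0,1.]])
def ray(s,uv):
    p=cv2.undistortPoints(np.array([[uv]],float),K(s),np.array(s['D'],float))[0,0]
    T=np.array(s['pose']); d=T[:3,:3]@np.array([p[0],-p[1],-1]); return T[:3,3],d/np.linalg.norm(d)
def onz(s,uv,z):
    o,d=ray(s,uv); return o+d*(z-o[2])/d[2]
def proj(s,P):
    T=np.array(s['pose']); c=(np.atleast_2d(P)-T[:3,3])@T[:3,:3]; c=c*[1,-1,-1]
    return cv2.projectPoints(c,np.zeros(3),np.zeros(3),K(s),np.array(s['D'],float))[0][:,0]
def tri(rs):
    A=np.zeros((3,3));b=np.zeros(3)
    for o,d in rs:
        M=np.eye(3)-np.outer(d,d);A+=M;b+=M@o
    x=np.linalg.solve(A,b); return x,[np.linalg.norm((np.eye(3)-np.outer(d,d))@(x-o)) for o,d in rs]
E
python3 - <<'E'
from h import *
print(status.get_state(),bot.pinch_z)
for n in('scene','top'):
    s=snap(n,n+'0.png'); print(n,s['fovy'],s['cx'],s['cy'],s['D'],np.round(s['pose'],3).tolist())
    for l in ['probe_handle','stand','tester','mug','jar','tub','marker','probe_tip','glass_screen']:
        try: print(l,[(np.round(d['bbox']).tolist(),round(d['confidence'],2)) for d in models.find_in(n,l)][:3])
        except Exception as e: print(l,e)
E
```

```text
pics
{'clock': 0.0, 'joints': array([ 1.25130964,  0.60015332, -0.00253691,  1.60017151,  0.0018061 ,
        0.94286414, -0.07979065]), 'qd': array([ 0.00036597,  0.00071624, -0.00068652,  0.00044207,  0.00020797,
       -0.00184243,  0.00068127]), 'effort': array([-5.24797997e-04, -7.76470327e+01,  1.56480063e+00, -2.58019978e+01,
        1.23350034e-02,  8.81465647e-03,  1.89712318e-05]), 'tcp_pos': array([ 0.17415665, -0.70327093,  0.23038181]), 'tcp_rot': array([[ 2.40472429e-01, -9.70655824e-01, -5.31154378e-04],
       [-9.70654672e-01, -2.40472966e-01,  1.50320824e-03],
       [-1.58682611e-03,  1.54087342e-04, -9.99998729e-01]]), 'ft_force': array([0.27510682, 0.51103381, 0.69134227]), 'moment': array([ 0.01340884,  0.01584173, -0.01016677]), 'opening': 1.0037201366727821} -0.0187
scene 56.669263949175026 277.6873920714713 210.21574370163705 [0.00819349 0.         0.         0.         0.        ] [[-0.908, 0.192, -0.373, 0.043], [-0.419, -0.435, 0.797, 1.012], [-0.009, 0.88, 0.476, 0.759], [0.0, 0.0, 0.0, 1.0]]
probe_handle [([268.0, 273.0, 5.0, 56.0], 0.79), ([259.0, 245.0
[... 339 characters left out ...]
2)]
probe_tip [([268.0, 274.0, 7.0, 24.0], 0.54), ([259.0, 249.0, 6.0, 22.0], 0.44)]
glass_screen []
top 54.9522608381519 279.3959099986296 207.61854552906973 [-0.10335228  0.          0.          0.          0.        ] [[0.021, 0.996, -0.082, 0.48], [-1.0, 0.021, -0.012, -0.052], [-0.01, 0.082, 0.997, 1.305], [0.0, 0.0, 0.0, 1.0]]
probe_handle []
stand [([172.0, 232.0, 28.0, 30.0], 0.59)]
tester [([229.0, 206.0, 68.0, 58.0], 0.7)]
mug [([155.0, 189.0, 31.0, 31.0], 0.75), ([229.0, 199.0, 71.0, 66.0], 0.34)]
jar [([210.0, 150.0, 18.0, 18.0], 0.75)]
tub [([285.0, 149.0, 26.0, 24.0], 0.66)]
marker [([331.0, 247.0, 5.0, 39.0], 0.54)]
probe_tip [([138.0, 273.0, 14.0, 5.0], 0.59)]
glass_screen []
```

View pics/scene0.png

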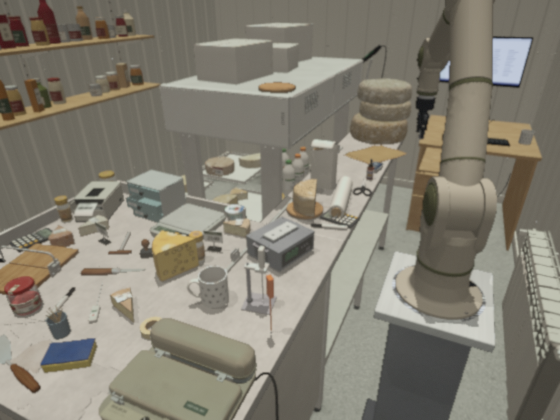

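View pics/top0.png

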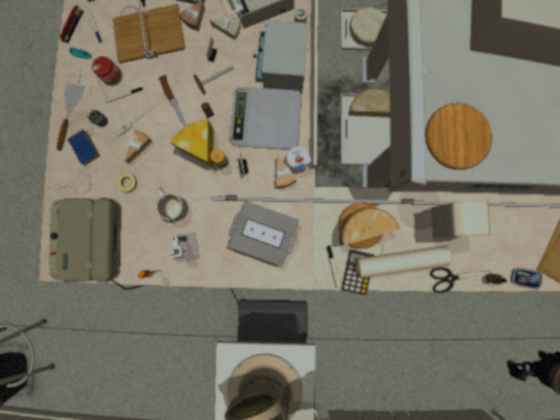

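Run:
```python
import cv2
a=cv2.imread('pics/scene0.png')[190:340,170:350]; cv2.imwrite('pics/s0z.png',cv2.resize(a,None,fx=4,fy=4,interpolation=cv2.INTER_CUBIC)[:600,:800])
a=cv2.imread('pics/top0.png')[140:295,125:345]; cv2.imwrite('pics/t0z.png',cv2.resize(a,None,fx=3.6,fy=3.6,interpolation=cv2.INTER_CUBIC))
```

```text
(no output)
```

View pics/s0z.png

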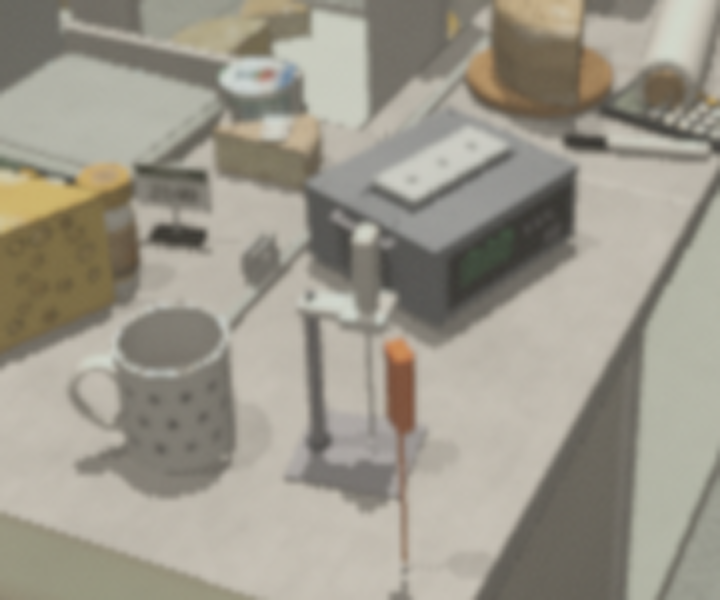

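View pics/t0z.png

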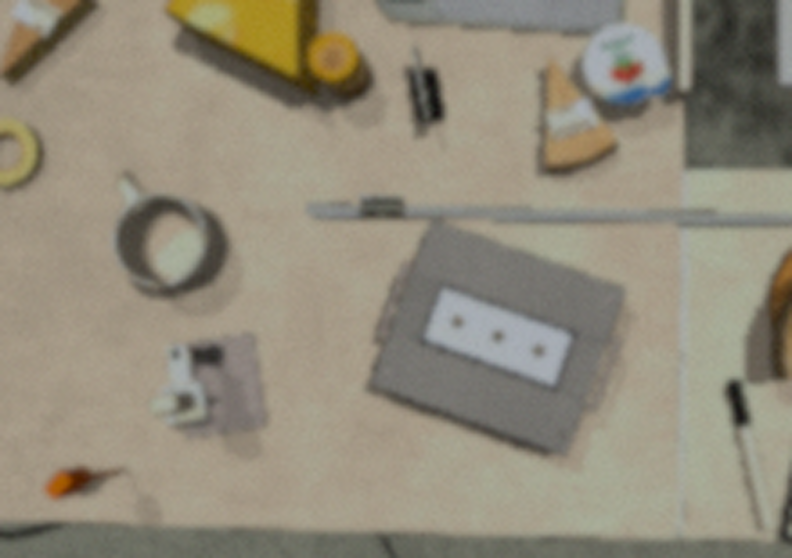

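Run:
```python
from h import *
def L(f):
    z=np.load('pics/'+f+'_cal.npz'); return {k:z[k] for k in z}
S=L('scene0');T=L('top0')
# rough wells
for uv in [(458,321),(498,337),(539,351)]:
    u=np.array(uv)/3.6-0.5+[125,140]; print('top',u,onz(T,u,.09))
for uv in [(411,185),(443,163),(473,144)]:
    u=np.array(uv)/4-0.5+[170,190]; print('sc',u,onz(S,u,.09))
u=np.array((365,228))/4+[170,190];v=np.array((162,408))/3.6+[125,140]
print('handle top',onz(S,u,.192),onz(T,v,.192),tri([ray(S,u),ray(T,v)]))
a=cv2.imread('pics/scene0.png')
cv2.imwrite('pics/sh.png',cv2.resize(a[236:312,235:285],None,fx=8,fy=8,interpolation=cv2.INTER_CUBIC)[:600])
cv2.imwrite('pics/sw.png',cv2.resize(a[216:250,255:305],None,fx=16,fy=16,interpolation=cv2.INTER_CUBIC))
a=cv2.imread('pics/top0.png')
cv2.imwrite('pics/th.png',cv2.resize(a[228:268,160:205],None,fx=14,fy=14,interpolation=cv2.INTER_CUBIC))
cv2.imwrite('pics/tw.png',cv2.resize(a[212:256,238:290],None,fx=13,fy=13,interpolation=cv2.INTER_CUBIC))
```

```text
top [251.72222222 228.66666667] [0.51435333 0.04410145 0.09      ]
top [262.83333333 233.11111111] [0.50173096 0.01031666 0.09      ]
top [274.22222222 237.        ] [ 0.49080907 -0.02417076  0.09      ]
sc [272.25 235.75] [0.51130062 0.05522578 0.09      ]
sc [280.25 230.25] [0.50182918 0.0138134  0.09      ]
sc [287.75 225.5 ] [ 0.49146668 -0.02435653  0.09      ]
handle top [0.44245929 0.26238307 0.192     ] [0.43792371 0.26139655 0.192     ] (array([0.43997465, 0.26227033, 0.19244073]), [np.float64(0.0022573026507484305), np.float64(0.002257302650748417)])
```

View pics/sh.png

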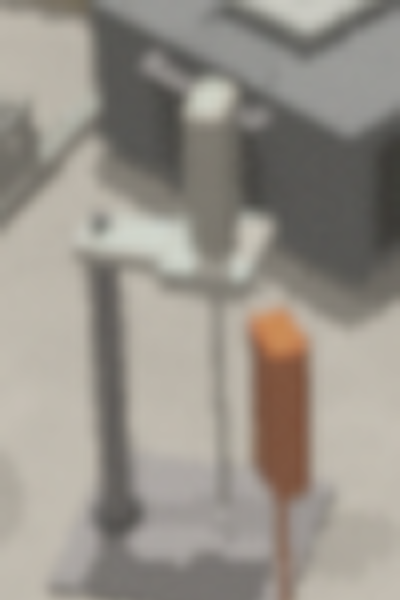

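View pics/th.png

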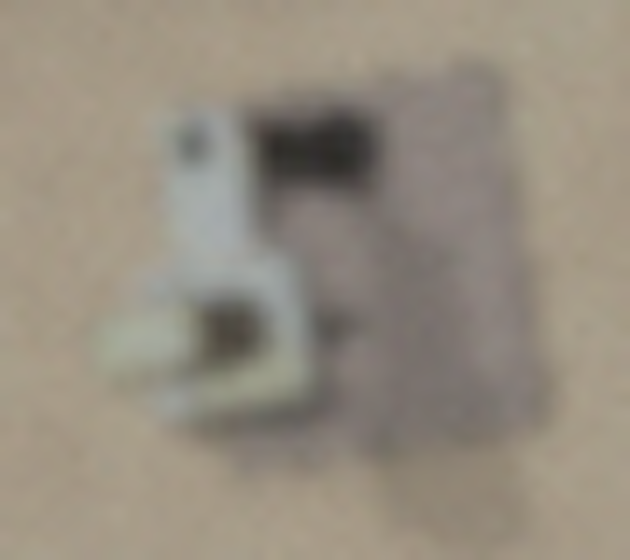

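View pics/sw.png

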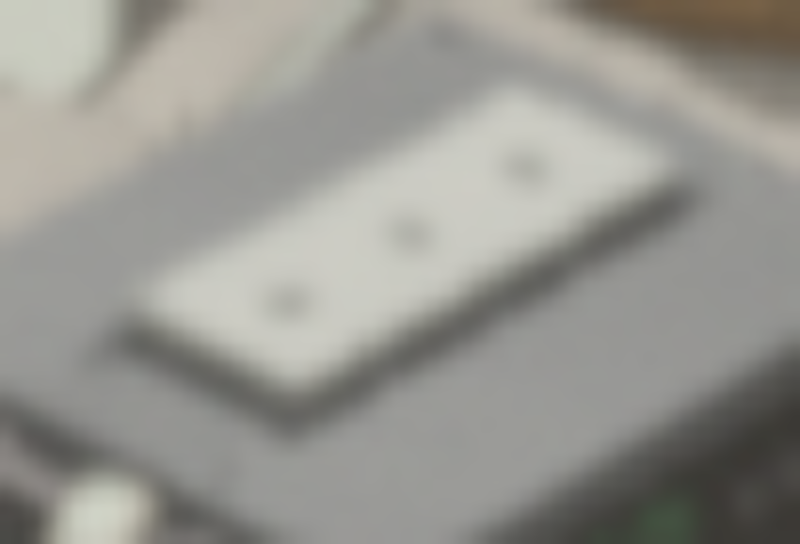

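View pics/tw.png

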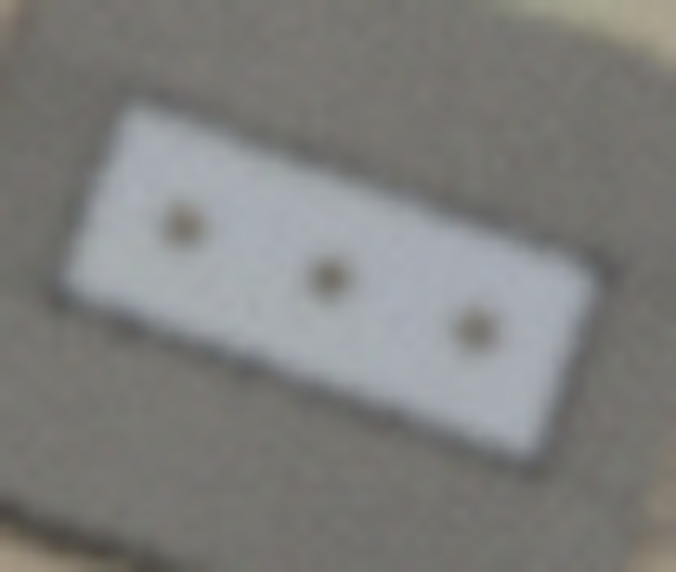

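```bash
cat >> h.py <<'E'
def L(f):
    z=np.load('pics/'+f+'_cal.npz'); return {k:z[k] for k in z}
def cr(uv,k,o): return (np.array(uv)+.5)/k-.5+np.array(o)
E
cat > ov.py <<'E'
from h import *
S=L('scene0');T=L('top0')
tw=[cr(p,13,(238,212)) for p in [(183,227),(329,277),(473,329)]]
sw=[cr(p,16,(255,216)) for p in [(288,301),(408,234),(525,166)]]
for a,b in zip(tw,sw): print(onz(T,a,.09)[:2],onz(S,b,.09)[:2],tri([ray(T,a),ray(S,b)]))
import sys
x,y,yaw=map(float,sys.argv[1:4]);c,s=np.cos(yaw),np.sin(yaw)
R=np.array([[c,-s],[s,c]])
box=[]
for z in(.132,.192):
    for a,b in((-.007,-.011),(.007,-.011),(.007,.011),(-.007,.011)):
        box.append([*(R@[a,b]+[x,y]),z])
box=np.array(box)
for cam,f,(x0,y0,w,h),k in((S,'scene0',(240,236,40,45),14),(T,'top0',(160,228,45,40),14)):
    im=cv2.resize(cv2.imread('pics/%s.png'%f)[y0:y0+h,x0:x0+w],None,fx=k,fy=k,interpolation=cv2.INTER_CUBIC)
    p=np.round((proj(cam,box)-[x0,y0]+.5)*k-.5).astype(int)
    for i,j in((0,1),(1,2),(2,3),(3,0),(4,5),(5,6),(6,7),(7,4),(0,4),(1,5),(2,6),(3,7)): cv2.line(im,tuple(map(int,p[i])),tuple(map(int,p[j])),(0,0,255) if i>3 else (255,0,0),1)
    cv2.imwrite('pics/ov_%s.png'%f,im)
E
python3 ov.py .439 .262 .15
```

```text
[0.5133439  0.04439706] [0.51414755 0.04714047] (array([0.51422447, 0.04488365, 0.08864196]), [np.float64(0.000923059051149244), np.float64(0.0009230590511492604)])
[0.50252708 0.0102974 ] [0.50273465 0.01356565] (array([0.50324238, 0.0106848 , 0.0882398 ]), [np.float64(0.000744152808834211), np.float64(0.0007441528088342538)])
[ 0.49125079 -0.02326243] [ 0.4916475  -0.02135041] (array([ 0.4917701 , -0.02302428,  0.08904584]), [np.float64(0.0005541229580135029), np.float64(0.0005541229580136387)])
```

View pics/ov_scene0.png

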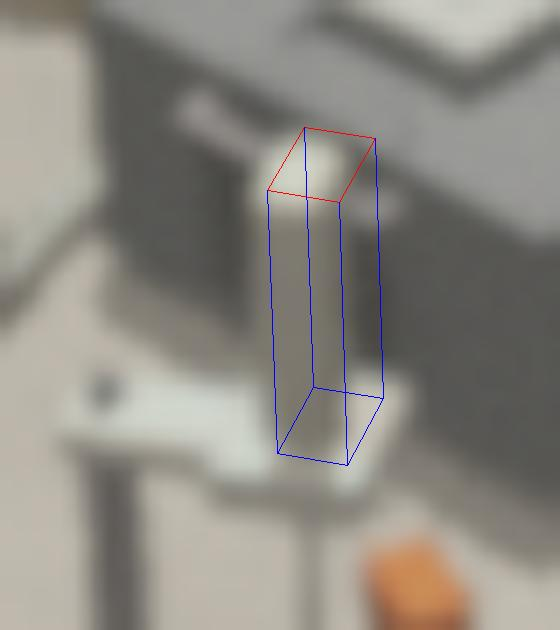

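View pics/ov_top0.png

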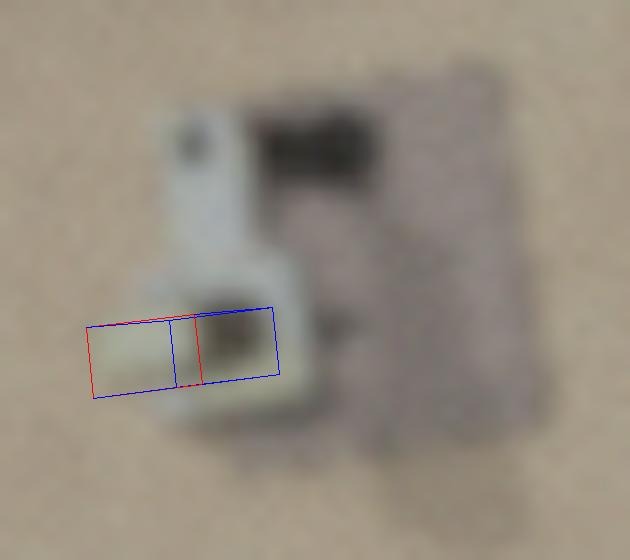

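```bash
python3 ov.py .4425 .261 .15 >/dev/null;python3 - <<'E'
import cv2,numpy as np
a=cv2.imread('pics/ov_scene0.png')[60:600,60:];b=cv2.imread('pics/ov_top0.png')[60:500,60:360]
b=cv2.copyMakeBorder(b,0,100,0,0,cv2.BORDER_CONSTANT);cv2.imwrite('pics/ovb.png',np.hstack([a,b])[:, :800])
E
```

```text
(no output)
```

View pics/ovb.png

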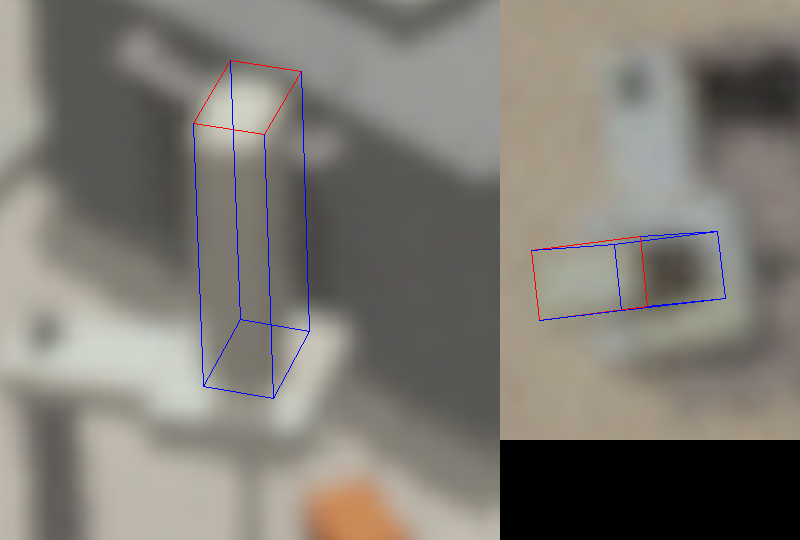

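```bash
cat >> h.py <<'E'
from scipy.spatial.transform import Rotation as Ro
def go(p,yaw):
    s=status.get_state();R=s['tcp_rot'];p=np.array(p)
    Rt=np.array([[np.cos(yaw),np.sin(yaw),0],[np.sin(yaw),-np.cos(yaw),0],[0,0,-1.]])
    d=R.T@(p-s['tcp_pos']); r=Ro.from_matrix(R.T@Rt).as_rotvec()
    print('t',round(s['clock'],2),'now',s['tcp_pos'].round(4),'yaw',round(np.arctan2(R[1,0],R[0,0]),3),'shift',d.round(4),'rot',r.round(4),'F',s['ft_force'].round(2),'op',round(s['opening'],3))
E
python3 -c "
from h import *
go([.3,-.5,.38],-.9)"
```

```text
t 1.0 now [ 0.1743 -0.7037  0.2313] yaw -1.328 shift [-0.1675 -0.171  -0.1487] rot [ 1.000e-04 -0.000e+00 -4.279e-01] F [-0.02 -0.23  0.14] op 1.001
```

Request:
jog_arm(motion=[-0.02, -0.02, -0.04, 0, 0, -0.05, -0.05, -0.05, -0.08, 0, 0, -0.12, -0.08, -0.08, -0.11, 0, 0, -0.2, -0.11, -0.11, -0.13, 0, 0, -0.28, -0.14, -0.14, -0.149, 0, 0, -0.35, -0.168, -0.171, -0.149, 0, 0, -0.428, -0.168, -0.171, -0.149, 0, 0, -0.428])

```text
clock: 1.7
tcp_pos: [0.3045, -0.4945, 0.382]
tcp_rot: [[0.63, -0.777, 0.003], [-0.777, -0.63, -0.0], [0.002, -0.002, -1.0]]
ft_force: [-0.4, -1.0, -0.9]
opening: 1.0
```

```bash
python3 -c "
from h import *
go([.48,-.2,.38],-.4)"
```

```text
t 1.7 now [ 0.3045 -0.4945  0.382 ] yaw -0.889 shift [-0.1182 -0.3218  0.0025] rot [-0.0019 -0.0027 -0.4895] F [-0.37 -1.   -0.88] op 1.0
```

Request:
jog_arm(motion=[-0.015, -0.04, 0, 0, 0, -0.06, -0.03, -0.085, 0, 0, 0, -0.13, -0.05, -0.13, 0, 0, 0, -0.2, -0.065, -0.175, 0, 0, 0, -0.27, -0.08, -0.22, 0, 0, 0, -0.34, -0.1, -0.265, 0, 0, 0, -0.41, -0.115, -0.305, 0, 0, 0, -0.47, -0.123, -0.327, 0, 0, 0, -0.5])

```text
clock: 2.5
tcp_pos: [0.4811, -0.1966, 0.3805]
tcp_rot: [[0.923, -0.384, 0.001], [-0.384, -0.923, 0.001], [0.001, -0.001, -1.0]]
ft_force: [0.2, -0.7, -1.2]
opening: 1.0
```

```bash
python3 -c "
from h import *
go([.46,.05,.34],-.1)"
```

```text
t 2.5 now [ 0.4811 -0.1966  0.3805] yaw -0.395 shift [-0.1143 -0.2195  0.0407] rot [-0.0009 -0.0007 -0.2945] F [ 0.24 -0.73 -1.18] op 1.0
```

Request:
jog_arm(motion=[-0.015, -0.03, 0, 0, 0, -0.04, -0.03, -0.06, 0.005, 0, 0, -0.08, -0.045, -0.09, 0.01, 0, 0, -0.12, -0.06, -0.12, 0.02, 0, 0, -0.16, -0.075, -0.15, 0.03, 0, 0, -0.2, -0.09, -0.18, 0.04, 0, 0, -0.24, -0.105, -0.21, 0.04, 0, 0, -0.28, -0.114, -0.22, 0.04, 0, 0, -0.295])

```text
clock: 3.3
tcp_pos: [0.4601, 0.0498, 0.3402]
tcp_rot: [[0.995, -0.101, -0.0], [-0.101, -0.995, 0.001], [-0.0, -0.001, -1.0]]
ft_force: [1.1, -0.7, -0.1]
opening: 1.003
```

```bash
python3 -c "
from h import *
go([.442,.261,.26],.15)"
```

```text
t 3.3 now [0.4601 0.0498 0.3402] yaw -0.101 shift [-0.0392 -0.2082  0.0804] rot [-0.0011 -0.     -0.2508] F [ 1.09 -0.72 -0.1 ] op 1.003
```

Request:
jog_arm(motion=[-0.005, -0.03, 0.01, 0, 0, -0.04, -0.01, -0.06, 0.02, 0, 0, -0.08, -0.018, -0.095, 0.035, 0, 0, -0.12, -0.025, -0.13, 0.05, 0, 0, -0.16, -0.031, -0.165, 0.06, 0, 0, -0.2, -0.036, -0.19, 0.07, 0, 0, -0.24, -0.039, -0.208, 0.08, 0, 0, -0.25, -0.039, -0.208, 0.08, 0, 0, -0.25])

```text
clock: 4.1
tcp_pos: [0.4428, 0.2596, 0.2593]
tcp_rot: [[0.989, 0.147, -0.002], [0.147, -0.989, 0.0], [-0.002, -0.001, -1.0]]
ft_force: [0.4, -0.3, 0.0]
opening: 0.997
```

Run:
```python
from h import *
go([.442,.261,.145],.15)
s=snap('scene','s1.png');t=snap('top','t1.png')
a=cv2.imread('pics/s1.png')[190:320,190:330];b=cv2.imread('pics/t1.png')[200:290,130:230]
a=cv2.resize(a,None,fx=4,fy=4,interpolation=3)[:520];b=cv2.resize(b,None,fx=2.4,fy=2.4,interpolation=3)
b=cv2.copyMakeBorder(b,0,520-b.shape[0],0,0,0);cv2.imwrite('pics/c1.png',np.hstack([a,b]))
```

```text
t 4.1 now [0.4428 0.2596 0.2593] yaw 0.147 shift [-0.0004 -0.0014  0.1143] rot [-0.0007  0.0015 -0.0026] F [ 0.4  -0.34  0.02] op 0.997
```

View pics/c1.png

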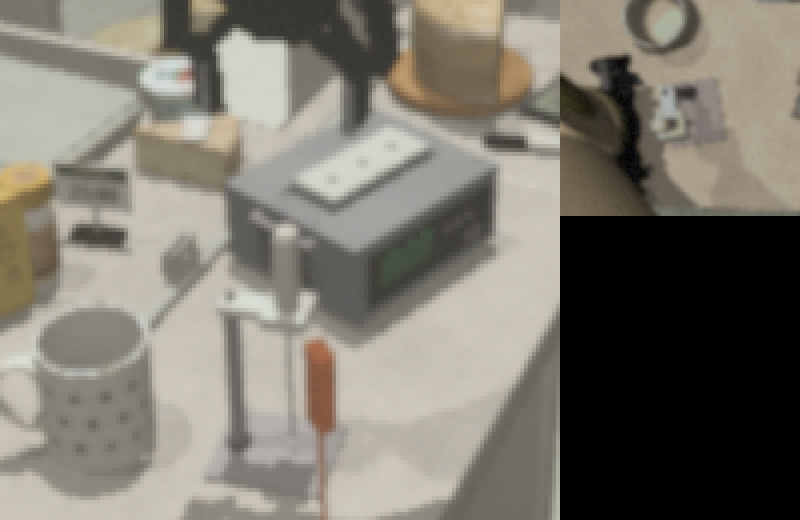

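Run:
```python
from h import *
S=L('scene0');T=L('top0')
print(tri([ray(S,cr((400,350),4,(170,190))),ray(T,cr((60,485),3.6,(125,140)))]))
```

```text
(array([0.37657628, 0.34697072, 0.17533368]), [np.float64(0.0009084938919631836), np.float64(0.0009084938919631516)])
```

Request:
jog_arm(motion=[0, -0.001, 0.025, 0, 0, 0, 0, -0.001, 0.05, 0, 0, 0, 0, -0.001, 0.075, 0, 0, 0, 0, -0.001, 0.095, 0, 0, 0, 0, -0.001, 0.108, 0, 0, 0, 0, -0.001, 0.112, 0, 0, 0, 0, -0.001, 0.112, 0, 0, 0])

```text
clock: 4.9
tcp_pos: [0.4434, 0.2585, 0.1484]
tcp_rot: [[0.99, 0.144, 0.0], [0.144, -0.99, -0.0], [-0.0, 0.0, -1.0]]
ft_force: [0.4, 0.6, 0.5]
opening: 1.005
```

Request:
jog_arm(motion=[0, 0, 0, 0, 0, 0, 0, 0, 0, 0, 0, 0, 0, 0, 0, 0, 0, 0, 0, 0, 0, 0, 0, 0, 0, 0, 0, 0, 0, 0, 0, 0, 0, 0, 0, 0, 0, 0, 0, 0, 0, 0, 0, 0, 0, 0, 0, 0], jaw=0.3, force=30)

```text
clock: 5.7
tcp_pos: [0.4431, 0.259, 0.1482]
tcp_rot: [[0.989, 0.145, -0.0], [0.145, -0.989, 0.0], [-0.0, -0.0, -1.0]]
ft_force: [-0.1, -0.3, 0.7]
opening: 0.297
```

Run:
```python
from h import *
go([.442,.261,.147],.15)
s=snap('scene','s2.png')
a=cv2.imread('pics/s2.png')[210:320,190:330]
cv2.imwrite('pics/c2.png',cv2.resize(a,None,fx=5,fy=5,interpolation=3))
```

```text
t 5.7 now [0.4431 0.259  0.1482] yaw 0.145 shift [-0.0008 -0.0021  0.0012] rot [-0.      0.0001 -0.0049] F [-0.1  -0.28  0.67] op 0.297
```

View pics/c2.png

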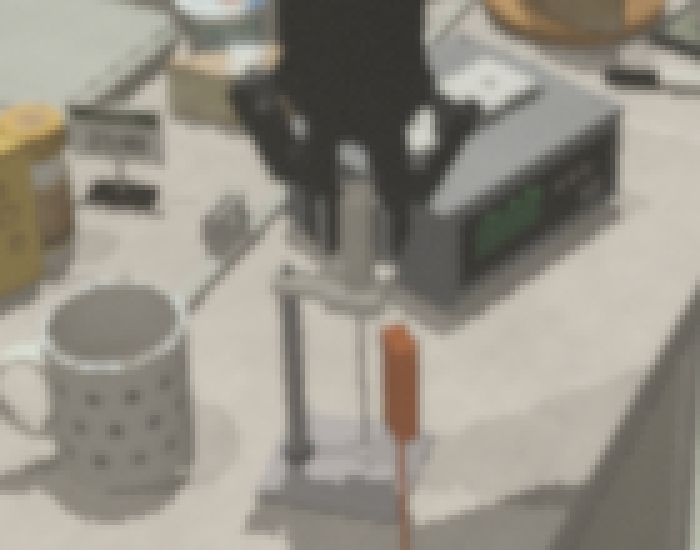

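Request:
jog_arm(motion=[0, -0.002, 0, 0, 0, 0, 0, -0.002, 0, 0, 0, 0, 0, -0.002, 0, 0, 0, 0, 0, -0.002, 0, 0, 0, 0, 0, -0.002, 0, 0, 0, 0, 0, -0.002, 0, 0, 0, 0], jaw=0, force=40)

```text
clock: 6.35
tcp_pos: [0.4428, 0.261, 0.1482]
tcp_rot: [[0.989, 0.145, -0.0], [0.145, -0.989, -0.0], [-0.0, 0.0, -1.0]]
ft_force: [0.3, -0.4, -0.3]
opening: 0.157
```

Run:
```python
from h import *
go([.442,.261,.147],.15)
print(status.get_state()['moment'])
```

```text
t 6.35 now [0.4428 0.261  0.1482] yaw 0.145 shift [-0.0008 -0.0001  0.0012] rot [ 0.      0.0001 -0.0049] F [ 0.31 -0.37 -0.31] op 0.157
[0.06251499 0.02776555 0.0301265 ]
```

Request:
jog_arm(motion=[0, 0, -0.01, 0, 0, 0, 0, 0, -0.03, 0, 0, 0, 0, 0, -0.05, 0, 0, 0, 0, 0, -0.075, 0, 0, 0, 0, 0, -0.1, 0, 0, 0, 0, 0, -0.125, 0, 0, 0, 0, 0, -0.15, 0, 0, 0, 0, 0, -0.15, 0, 0, 0])

```text
clock: 7.15
tcp_pos: [0.4436, 0.2621, 0.3019]
tcp_rot: [[0.989, 0.144, 0.005], [0.144, -0.99, 0.003], [0.005, -0.002, -1.0]]
ft_force: [-0.2, -0.3, -0.1]
opening: 0.16
```

Run:
```python
from h import *
go([.442,.261,.298],.15)
s=snap('scene','s3.png');snap('top','t3.png')
a=cv2.imread('pics/s3.png')[190:310,190:330]
cv2.imwrite('pics/c3.png',cv2.resize(a,None,fx=5,fy=5,interpolation=3))
```

```text
t 7.15 now [0.4436 0.2621 0.3019] yaw 0.145 shift [-0.0018  0.0009  0.0038] rot [-0.0019 -0.0049 -0.005 ] F [-0.22 -0.26 -0.11] op 0.16
```

View pics/c3.png

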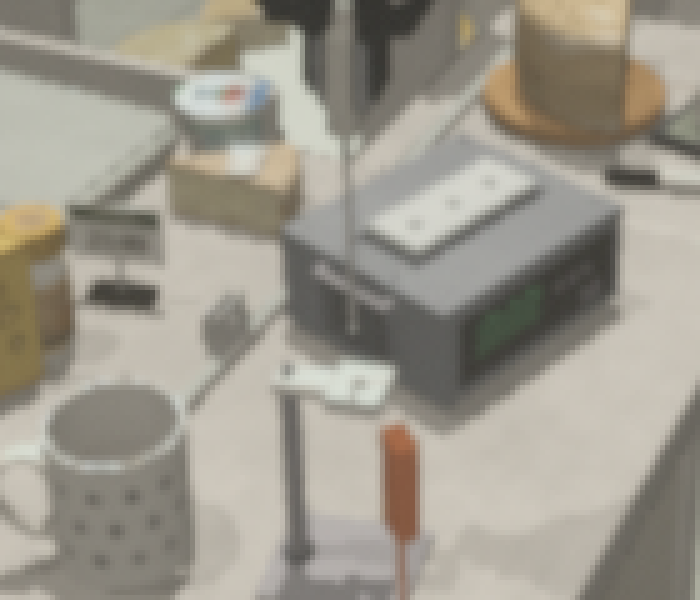

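Run:
```python
from h import *
st=status.get_state();print(st['tcp_pos'])
s=snap('scene','s4.png')
a=cv2.imread('pics/s4.png')[195:275,235:300]
k=9
im=cv2.resize(a,None,fx=k,fy=k,interpolation=3)[:600]
p=st['tcp_pos'];R=st['tcp_rot']
for d in(.1362,.1,.06,.046,.018):
    q=(proj(s,p+R@[0,0,d])[0]-[235,195]+.5)*k-.5; print(d,q); cv2.circle(im,tuple(int(v) for v in q),3,(0,0,255),1)
cv2.imwrite('pics/c4.png',im)
```

```text
[0.4427964  0.26081316 0.29887734]
0.1362 [244.07888577 552.1870237 ]
0.1 [240.60743731 449.04805545]
0.06 [236.62950712 330.94300622]
0.046 [235.20039671 288.53391749]
0.018 [232.28248186 201.97923972]
```

View pics/c4.png

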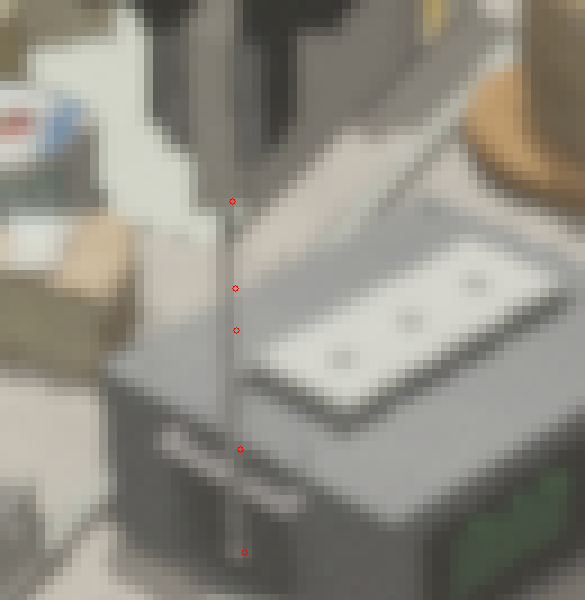

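View pics/t3.png

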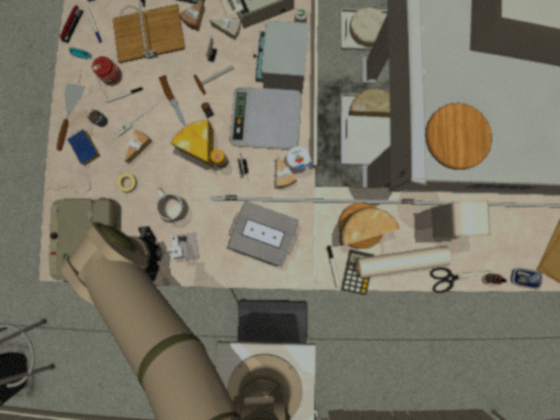

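```bash
python3 -c "
from h import *
go([.5025,.011,.25],.145)"
```

```text
t 7.3 now [0.4425 0.2606 0.2981] yaw 0.145 shift [0.0233 0.2556 0.0482] rot [ 0.0005  0.0002 -0.0002] F [-0.4  -0.03 -0.28] op 0.158
```

Request:
jog_arm(motion=[0.002, 0.02, 0, 0, 0, 0, 0.006, 0.06, 0, 0, 0, 0, 0.01, 0.1, 0.01, 0, 0, 0, 0.014, 0.145, 0.02, 0, 0, 0, 0.018, 0.19, 0.03, 0, 0, 0, 0.021, 0.23, 0.042, 0, 0, 0, 0.023, 0.252, 0.048, 0, 0, 0, 0.023, 0.2555, 0.048, 0, 0, 0])

```text
clock: 8.1
tcp_pos: [0.5018, 0.0081, 0.2482]
tcp_rot: [[0.99, 0.14, -0.004], [0.14, -0.99, -0.001], [-0.004, 0.0, -1.0]]
ft_force: [-0.1, 0.8, -1.2]
opening: 0.162
```

Request:
jog_arm(motion=[0, 0, 0.005, 0, 0, 0, 0, 0, 0.01, 0, 0, 0, 0, 0, 0.01, 0, 0, 0, 0, 0, 0.01, 0, 0, 0])

```text
clock: 8.5
tcp_pos: [0.5023, 0.0127, 0.2403]
tcp_rot: [[0.989, 0.147, -0.0], [0.147, -0.989, 0.0], [-0.0, -0.0, -1.0]]
ft_force: [0.0, 0.3, -1.1]
opening: 0.156
```

```bash
cat > look.py <<'E'
import sys
from h import *
f,x0,y0=sys.argv[1],int(sys.argv[2]),int(sys.argv[3])
st=status.get_state();go([.5025,.011,.24],.145)
s=snap('scene',f+'.png')
k=12
im=cv2.resize(cv2.imread('pics/%s.png'%f)[y0:y0+50,x0:x0+60],None,fx=k,fy=k,interpolation=3)
p=st['tcp_pos'];R=st['tcp_rot']
for d in(.1362,.1,.06,.046,.018):
    q=(proj(s,p+R@[0,0,d])[0]-[x0,y0]+.5)*k-.5; print(d,q.round()); cv2.circle(im,tuple(int(v) for v in q),3,(0,0,255),1)
S=L('scene0')
for P in([.5142,.0452],[.503,.0112],[.4917,-.0228]):
    q=(proj(s,np.array([*P,.09]))[0]-[x0,y0]+.5)*k-.5; cv2.circle(im,tuple(int(v) for v in q),3,(255,0,0),1)
for c in [(288,301),(408,234),(525,166)]:
    q=(cr(c,16,(255,216))-[x0,y0]+.5)*k-.5; print(q.round()); cv2.circle(im,tuple(int(v) for v in q),3,(0,255,0),1)
cv2.imwrite('pics/%sz.png'%f,im)
E
python3 look.py l1 250 200
```

```text
t 8.5 now [0.5023 0.0127 0.2403] yaw 0.147 shift [-0.0001  0.0017  0.0003] rot [-0.0002  0.0001  0.0021] F [ 0.03  0.26 -1.11] op 0.156
0.1362 [368. 322.]
0.1 [368. 207.]
0.06 [367.  76.]
0.046 [366.  29.]
0.018 [366. -66.]
[276. 418.]
[366. 367.]
[454. 316.]
```

View pics/l1z.png

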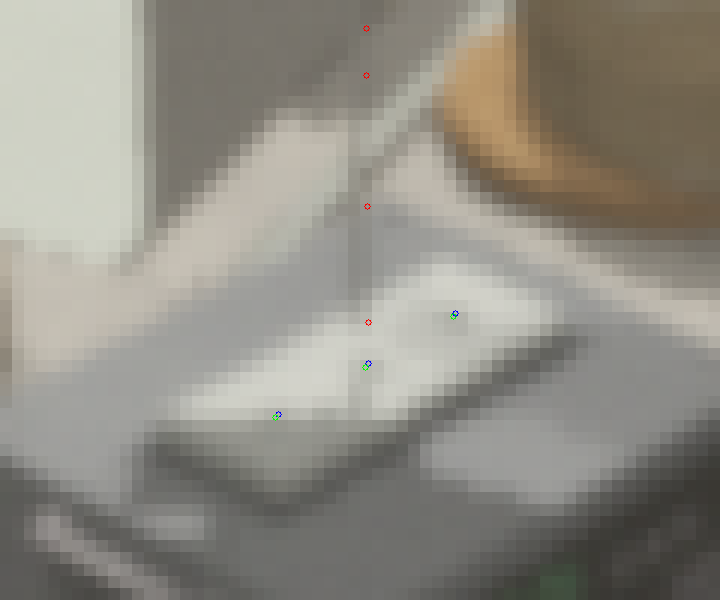

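Request:
jog_arm(motion=[-0.001, 0, 0.004, 0, 0, 0, -0.001, 0, 0.008, 0, 0, 0, -0.001, 0, 0.008, 0, 0, 0, -0.001, 0, 0.008, 0, 0, 0])

```text
clock: 8.95
tcp_pos: [0.5014, 0.0114, 0.2321]
tcp_rot: [[0.989, 0.145, -0.0], [0.145, -0.989, -0.0], [-0.0, -0.0, -1.0]]
ft_force: [0.8, -0.0, -0.9]
opening: 0.159
```

```bash
python3 look.py l2 250 200
```

```text
t 8.95 now [0.5014 0.0114 0.2321] yaw 0.145 shift [ 0.001   0.0005 -0.0079] rot [-0.      0.0003  0.    ] F [ 0.77 -0.   -0.91] op 0.159
0.1362 [374. 346.]
0.1 [373. 232.]
0.06 [372. 101.]
0.046 [372.  55.]
0.018 [371. -40.]
[276. 418.]
[366. 367.]
[454. 316.]
```

View pics/l2z.png

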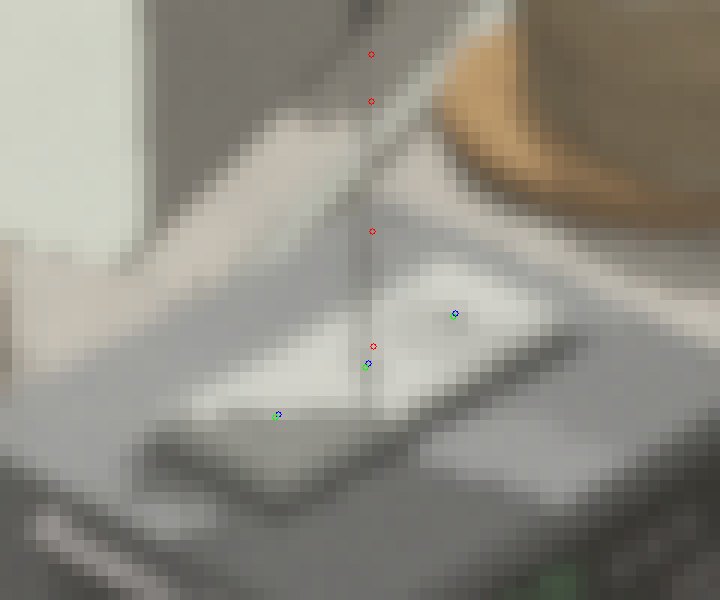

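Request:
jog_arm(motion=[0, 0, 0.003, 0, 0, 0, 0, 0, 0.006, 0, 0, 0, 0, 0, 0.006, 0, 0, 0])

```text
clock: 9.3
tcp_pos: [0.5014, 0.0113, 0.2259]
tcp_rot: [[0.99, 0.145, -0.0], [0.145, -0.99, 0.0], [-0.0, -0.0, -1.0]]
ft_force: [1.1, -0.2, -0.7]
opening: 0.158
```

Request:
jog_arm(motion=[0, 0, 0.001, 0, 0, 0, 0, 0, 0.002, 0, 0, 0, 0, 0, 0.002, 0, 0, 0])

```text
clock: 9.6
tcp_pos: [0.5016, 0.0109, 0.2242]
tcp_rot: [[0.99, 0.144, 0.0], [0.144, -0.99, -0.001], [-0.0, 0.001, -1.0]]
ft_force: [1.0, -3.1, -0.5]
opening: 0.161
```

Request:
jog_arm(motion=[0, 0, 0.001, 0, 0, 0, 0, 0, 0.002, 0, 0, 0, 0, 0, 0.002, 0, 0, 0])

```text
clock: 9.9
tcp_pos: [0.5014, 0.0112, 0.2221]
tcp_rot: [[0.99, 0.144, -0.0], [0.144, -0.99, -0.0], [-0.0, 0.0, -1.0]]
ft_force: [0.5, -1.1, -0.4]
opening: 0.161
```

Request:
jog_arm(motion=[0, 0, 0.001, 0, 0, 0, 0, 0, 0.002, 0, 0, 0, 0, 0, 0.002, 0, 0, 0])

```text
clock: 10.2
tcp_pos: [0.5014, 0.0112, 0.2201]
tcp_rot: [[0.99, 0.145, -0.0], [0.145, -0.99, -0.0], [-0.0, 0.0, -1.0]]
ft_force: [1.7, -3.3, -0.5]
opening: 0.158
```

Request:
jog_arm(motion=[0, 0, 0.001, 0, 0, 0, 0, 0, 0.002, 0, 0, 0, 0, 0, 0.002, 0, 0, 0])

```text
clock: 10.5
tcp_pos: [0.5014, 0.0113, 0.2181]
tcp_rot: [[0.99, 0.144, -0.0], [0.144, -0.99, -0.0], [-0.0, 0.0, -1.0]]
ft_force: [0.4, -2.8, -1.9]
opening: 0.154
```

```bash
python3 look.py l3 250 200; python3 -c "
from h import *
for i in range(2):
  print(status.get_state()['moment'])"
```

```text
t 10.5 now [0.5014 0.0113 0.2181] yaw 0.145 shift [ 0.001   0.0005 -0.0219] rot [0.     0.0002 0.    ] F [ 0.36 -2.84 -1.91] op 0.154
0.1362 [374. 390.]
0.1 [373. 276.]
0.06 [372. 147.]
0.046 [372. 101.]
0.018 [371.   8.]
[276. 418.]
[366. 367.]
[454. 316.]
[-1.08977026 -0.40841049  0.0171282 ]
[-1.08977026 -0.40841049  0.0171282 ]
```

View pics/l3z.png

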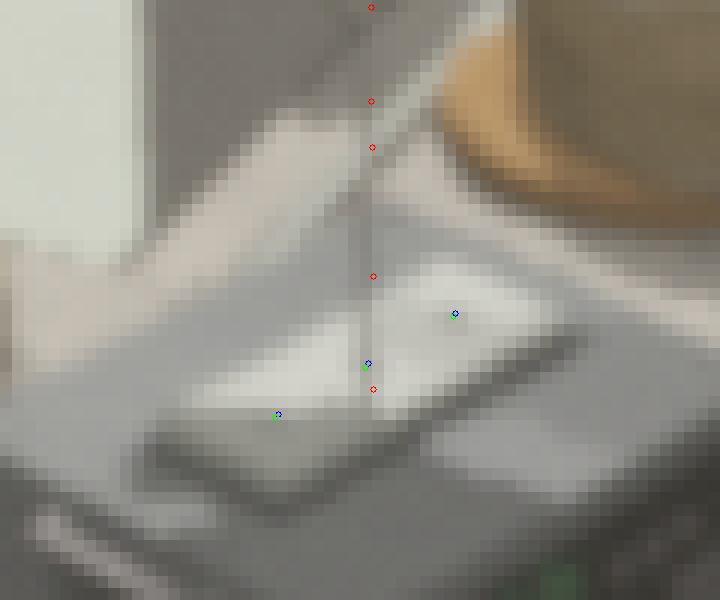

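Request:
jog_arm(motion=[0.0003, 0.0005, 0, 0, 0, 0, 0.0005, 0.001, 0, 0, 0, 0, 0.0005, 0.001, 0, 0, 0, 0])

```text
clock: 10.85
tcp_pos: [0.5019, 0.0107, 0.2181]
tcp_rot: [[0.99, 0.145, -0.001], [0.145, -0.99, 0.0], [-0.001, -0.0, -1.0]]
ft_force: [-0.5, -0.6, -0.9]
opening: 0.158
```

```bash
cat > f.py <<'E'
from h import *
s=status.get_state();print(round(s['clock'],2),s['tcp_pos'].round(4),s['ft_force'].round(2),s['moment'].round(3),'latF from moment',(-s['moment'][1]/.39).round(2),(s['moment'][0]/.39).round(2))
E
python3 f.py
```

```text
10.85 [0.5019 0.0107 0.2181] [-0.48 -0.6  -0.86] [-0.478  0.024  0.026] latF from moment -0.06 -1.23
```

Request:
jog_arm(motion=[0, 0.0005, 0.001, 0, 0, 0, 0, 0.0005, 0.003, 0, 0, 0, 0, 0.0005, 0.005, 0, 0, 0, 0, 0.0005, 0.007, 0, 0, 0, 0, 0.0005, 0.008, 0, 0, 0, 0, 0.0005, 0.008, 0, 0, 0])

```text
clock: 11.45
tcp_pos: [0.5019, 0.0101, 0.2099]
tcp_rot: [[0.989, 0.145, -0.001], [0.145, -0.989, 0.0], [-0.001, -0.0, -1.0]]
ft_force: [-1.0, 0.4, -2.0]
opening: 0.157
```

```bash
python3 f.py
```

```text
11.45 [0.5019 0.0101 0.2099] [-0.96  0.44 -2.03] [0.062 0.415 0.005] latF from moment -1.06 0.16
```

Request:
jog_arm(motion=[0, 0, 0.002, 0, 0, 0, 0, 0, 0.004, 0, 0, 0, 0, 0, 0.006, 0, 0, 0, 0, 0, 0.008, 0, 0, 0, 0, 0, 0.01, 0, 0, 0, 0, 0, 0.012, 0, 0, 0])

```text
clock: 12.05
tcp_pos: [0.5022, 0.01, 0.1981]
tcp_rot: [[0.99, 0.144, -0.0], [0.144, -0.99, 0.0], [-0.0, -0.0, -1.0]]
ft_force: [-1.8, 0.4, 1.3]
opening: 0.156
```

```bash
python3 f.py
```

```text
12.05 [0.5022 0.01   0.1981] [-1.78  0.36  1.33] [ 0.236  0.464 -0.002] latF from moment -1.19 0.61
```

Request:
jog_arm(motion=[0, 0, 0.001, 0, 0, 0, 0, 0, 0.002, 0, 0, 0, 0, 0, 0.003, 0, 0, 0, 0, 0, 0.004, 0, 0, 0, 0, 0, 0.004, 0, 0, 0])

```text
clock: 12.55
tcp_pos: [0.5021, 0.01, 0.1941]
tcp_rot: [[0.989, 0.145, -0.0], [0.145, -0.989, 0.0], [-0.0, -0.0, -1.0]]
ft_force: [-1.6, 0.9, -1.0]
opening: 0.159
```

Request:
jog_arm(motion=[0, 0, 0.001, 0, 0, 0, 0, 0, 0.002, 0, 0, 0, 0, 0, 0.002, 0, 0, 0])

```text
clock: 12.85
tcp_pos: [0.5021, 0.01, 0.1921]
tcp_rot: [[0.989, 0.145, -0.0], [0.145, -0.989, 0.0], [-0.0, -0.0, -1.0]]
ft_force: [-1.5, 0.3, -1.2]
opening: 0.153
```

Request:
jog_arm(motion=[0, 0, 0.001, 0, 0, 0, 0, 0, 0.002, 0, 0, 0])

```text
clock: 13.05
tcp_pos: [0.5023, 0.01, 0.1902]
tcp_rot: [[0.99, 0.144, 0.0], [0.144, -0.99, 0.0], [0.0, -0.0, -1.0]]
ft_force: [-2.3, 1.2, 0.4]
opening: 0.157
```

Request:
jog_arm(motion=[0, 0, 0.001, 0, 0, 0, 0, 0, 0.0015, 0, 0, 0])

```text
clock: 13.25
tcp_pos: [0.5022, 0.01, 0.1887]
tcp_rot: [[0.99, 0.145, -0.0], [0.145, -0.99, 0.0], [-0.0, -0.0, -1.0]]
ft_force: [-1.5, 0.6, 0.9]
opening: 0.163
```

Request:
jog_arm(motion=[0, 0, 0.001, 0, 0, 0, 0, 0, 0.0015, 0, 0, 0])

```text
clock: 13.45
tcp_pos: [0.5022, 0.0099, 0.1872]
tcp_rot: [[0.99, 0.144, -0.0], [0.144, -0.99, 0.0], [-0.0, -0.0, -1.0]]
ft_force: [-1.9, 0.5, 1.2]
opening: 0.157
```

Request:
jog_arm(motion=[0, 0, 0.001, 0, 0, 0, 0, 0, 0.0015, 0, 0, 0])

```text
clock: 13.65
tcp_pos: [0.5022, 0.0099, 0.1857]
tcp_rot: [[0.99, 0.144, -0.0], [0.144, -0.99, 0.0], [-0.0, -0.0, -1.0]]
ft_force: [-1.7, 0.7, 1.3]
opening: 0.159
```

Request:
jog_arm(motion=[0, 0, 0.001, 0, 0, 0, 0, 0, 0.0015, 0, 0, 0])

```text
clock: 13.85
tcp_pos: [0.5022, 0.01, 0.1842]
tcp_rot: [[0.99, 0.144, -0.0], [0.144, -0.99, 0.0], [-0.0, -0.0, -1.0]]
ft_force: [-2.8, 1.2, 0.5]
opening: 0.16
```

Request:
jog_arm(motion=[0, 0, 0.001, 0, 0, 0, 0, 0, 0.0015, 0, 0, 0])

```text
clock: 14.05
tcp_pos: [0.5022, 0.01, 0.1827]
tcp_rot: [[0.99, 0.145, -0.0], [0.145, -0.99, 0.0], [-0.0, -0.0, -1.0]]
ft_force: [-1.9, 1.0, 0.8]
opening: 0.155
```

Request:
jog_arm(motion=[0, 0, 0.001, 0, 0, 0, 0, 0, 0.0015, 0, 0, 0])

```text
clock: 14.25
tcp_pos: [0.5022, 0.01, 0.1812]
tcp_rot: [[0.99, 0.145, -0.0], [0.145, -0.99, 0.0], [-0.0, -0.0, -1.0]]
ft_force: [-1.5, 2.1, -0.5]
opening: 0.157
```

```bash
python3 f.py
```

```text
14.25 [0.5022 0.01   0.1812] [-1.45  2.08 -0.46] [0.369 0.544 0.054] latF from moment -1.4 0.95
```

Request:
jog_arm(motion=[-0.0002, -0.0003, 0.001, 0, 0, 0, -0.0003, -0.0003, 0.002, 0, 0, 0])

```text
clock: 14.45
tcp_pos: [0.5019, 0.0101, 0.1792]
tcp_rot: [[0.99, 0.144, 0.0], [0.144, -0.99, -0.0], [0.0, 0.0, -1.0]]
ft_force: [-1.5, 1.1, 1.2]
opening: 0.158
```

Request:
jog_arm(motion=[0, 0, 0.001, 0, 0, 0, 0, 0, 0.0015, 0, 0, 0])

```text
clock: 14.65
tcp_pos: [0.5019, 0.0101, 0.1777]
tcp_rot: [[0.99, 0.144, -0.0], [0.144, -0.99, -0.0], [-0.0, 0.0, -1.0]]
ft_force: [-1.6, 0.6, 0.5]
opening: 0.159
```

Request:
jog_arm(motion=[0, 0, 0.001, 0, 0, 0, 0, 0, 0.0015, 0, 0, 0])

```text
clock: 14.85
tcp_pos: [0.5019, 0.0101, 0.1762]
tcp_rot: [[0.99, 0.144, -0.0], [0.144, -0.99, -0.0], [-0.0, 0.0, -1.0]]
ft_force: [-2.3, 0.3, 1.0]
opening: 0.157
```

Request:
jog_arm(motion=[0, 0, 0.001, 0, 0, 0, 0, 0, 0.0015, 0, 0, 0])

```text
clock: 15.05
tcp_pos: [0.5019, 0.0102, 0.1746]
tcp_rot: [[0.989, 0.145, -0.0], [0.145, -0.989, -0.0], [-0.0, 0.0, -1.0]]
ft_force: [-2.2, -0.2, 0.6]
opening: 0.158
```

Tip at about z = 0.038.

Request:
jog_arm(motion=[0, 0, 0.001, 0, 0, 0, 0, 0, 0.0015, 0, 0, 0])

```text
clock: 15.25
tcp_pos: [0.5019, 0.0102, 0.1732]
tcp_rot: [[0.99, 0.144, -0.0], [0.144, -0.99, -0.0], [-0.0, 0.0, -1.0]]
ft_force: [-0.8, 0.1, 0.4]
opening: 0.16
```

Request:
jog_arm(motion=[0, 0, 0.001, 0, 0, 0, 0, 0, 0.0015, 0, 0, 0])

```text
clock: 15.45
tcp_pos: [0.5019, 0.0102, 0.1717]
tcp_rot: [[0.99, 0.144, -0.0], [0.144, -0.99, -0.0], [-0.0, 0.0, -1.0]]
ft_force: [-1.6, -0.2, 1.4]
opening: 0.16
```

Request:
jog_arm(motion=[0, 0, 0.001, 0, 0, 0, 0, 0, 0.0015, 0, 0, 0])

```text
clock: 15.65
tcp_pos: [0.5019, 0.0102, 0.1702]
tcp_rot: [[0.989, 0.145, -0.0], [0.145, -0.989, -0.0], [-0.0, 0.0, -1.0]]
ft_force: [-1.3, -0.1, 0.8]
opening: 0.156
```

Request:
jog_arm(motion=[0, 0, 0.001, 0, 0, 0, 0, 0, 0.0015, 0, 0, 0])

```text
clock: 15.85
tcp_pos: [0.5019, 0.0102, 0.1687]
tcp_rot: [[0.99, 0.144, -0.0], [0.144, -0.99, -0.0], [-0.0, 0.0, -1.0]]
ft_force: [-1.6, 0.4, 0.8]
opening: 0.157
```

Request:
jog_arm(motion=[0, 0, 0.001, 0, 0, 0, 0, 0, 0.0015, 0, 0, 0])

```text
clock: 16.05
tcp_pos: [0.5019, 0.0102, 0.1672]
tcp_rot: [[0.99, 0.145, -0.0], [0.145, -0.99, -0.0], [-0.0, 0.0, -1.0]]
ft_force: [-0.9, 0.3, 2.1]
opening: 0.156
```

Request:
jog_arm(motion=[0, 0, 0.001, 0, 0, 0, 0, 0, 0.0015, 0, 0, 0])

```text
clock: 16.25
tcp_pos: [0.5019, 0.0102, 0.1657]
tcp_rot: [[0.99, 0.145, -0.0], [0.145, -0.99, 0.0], [-0.0, -0.0, -1.0]]
ft_force: [-1.4, 0.1, 0.5]
opening: 0.156
```

Request:
jog_arm(motion=[0, 0, 0.001, 0, 0, 0, 0, 0, 0.0015, 0, 0, 0])

```text
clock: 16.45
tcp_pos: [0.5019, 0.0102, 0.1642]
tcp_rot: [[0.99, 0.144, -0.0], [0.144, -0.99, -0.0], [-0.0, 0.0, -1.0]]
ft_force: [-1.1, -0.9, 0.4]
opening: 0.155
```

```bash
python3 f.py; python3 look.py l4 250 200
```

```text
16.45 [0.5019 0.0102 0.1642] [-1.08 -0.9   0.35] [-0.078  0.385  0.029] latF from moment -0.99 -0.2
t 16.45 now [0.5019 0.0102 0.1642] yaw 0.145 shift [ 0.0007 -0.0007 -0.0758] rot [0. 0. 0.] F [-1.08 -0.9   0.35] op 0.155
0.1362 [375. 551.]
0.1 [374. 442.]
0.06 [373. 318.]
0.046 [373. 274.]
0.018 [373. 184.]
[276. 418.]
[366. 367.]
[454. 316.]
```

View pics/l4z.png

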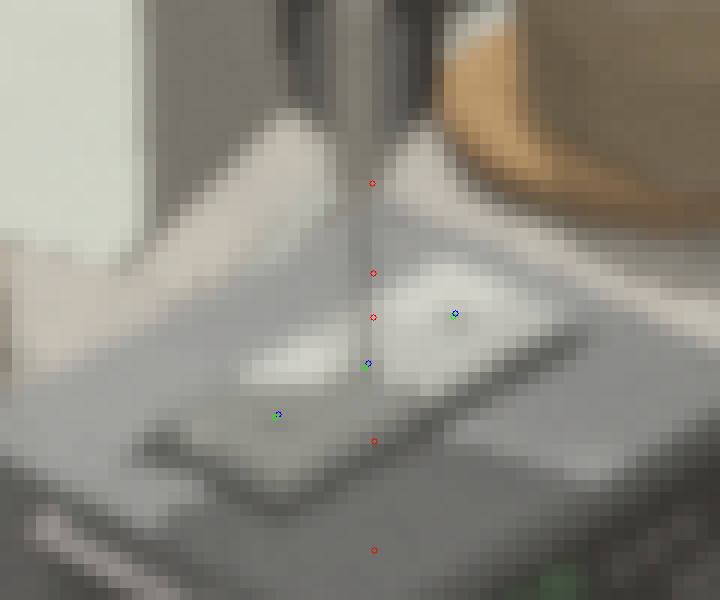

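Request:
jog_arm(motion=[0, 0, 0.001, 0, 0, 0, 0, 0, 0.002, 0, 0, 0])

```text
clock: 16.7
tcp_pos: [0.5019, 0.0102, 0.1622]
tcp_rot: [[0.99, 0.144, 0.0], [0.144, -0.99, -0.0], [0.0, 0.0, -1.0]]
ft_force: [-1.7, 0.2, 0.7]
opening: 0.156
```

Request:
jog_arm(motion=[0, 0, 0.001, 0, 0, 0, 0, 0, 0.0015, 0, 0, 0])

```text
clock: 16.9
tcp_pos: [0.5018, 0.0102, 0.1606]
tcp_rot: [[0.99, 0.145, -0.0], [0.145, -0.99, -0.0], [-0.0, 0.0, -1.0]]
ft_force: [-1.3, -0.5, 1.3]
opening: 0.161
```

Request:
jog_arm(motion=[0, 0, 0.0005, 0, 0, 0, 0, 0, 0.001, 0, 0, 0])

```text
clock: 17.1
tcp_pos: [0.5019, 0.0102, 0.1597]
tcp_rot: [[0.99, 0.145, -0.0], [0.145, -0.99, -0.0], [-0.0, 0.0, -1.0]]
ft_force: [-1.7, -0.0, 1.6]
opening: 0.157
```

Request:
jog_arm(motion=[0, 0, 0.0005, 0, 0, 0, 0, 0, 0.001, 0, 0, 0])

```text
clock: 17.3
tcp_pos: [0.5019, 0.0102, 0.1587]
tcp_rot: [[0.99, 0.144, 0.0], [0.144, -0.99, -0.0], [-0.0, 0.0, -1.0]]
ft_force: [-1.6, 0.0, 0.4]
opening: 0.155
```

Request:
jog_arm(motion=[0, 0, 0.0005, 0, 0, 0, 0, 0, 0.001, 0, 0, 0])

```text
clock: 17.5
tcp_pos: [0.5019, 0.0102, 0.1577]
tcp_rot: [[0.99, 0.144, -0.0], [0.144, -0.99, -0.0], [-0.0, 0.0, -1.0]]
ft_force: [-1.1, -0.1, 1.5]
opening: 0.159
```

Tip ≈ 0.0215.

Request:
jog_arm(motion=[0, 0, 0.0005, 0, 0, 0, 0, 0, 0.001, 0, 0, 0])

```text
clock: 17.7
tcp_pos: [0.5019, 0.0102, 0.1567]
tcp_rot: [[0.99, 0.145, 0.0], [0.145, -0.99, -0.0], [0.0, 0.0, -1.0]]
ft_force: [-1.5, -0.5, 1.1]
opening: 0.158
```

Request:
jog_arm(motion=[0, 0, 0.0005, 0, 0, 0, 0, 0, 0.001, 0, 0, 0])

```text
clock: 17.9
tcp_pos: [0.5019, 0.0102, 0.1558]
tcp_rot: [[0.99, 0.145, 0.0], [0.145, -0.99, -0.0], [0.0, 0.0, -1.0]]
ft_force: [-2.0, 0.7, 2.9]
opening: 0.158
```

Request:
jog_arm(motion=[0, 0, 0.0005, 0, 0, 0, 0, 0, 0.001, 0, 0, 0])

```text
clock: 18.1
tcp_pos: [0.502, 0.0102, 0.1549]
tcp_rot: [[0.99, 0.145, 0.0], [0.145, -0.99, -0.0], [0.0, 0.0, -1.0]]
ft_force: [-1.3, -1.5, 5.6]
opening: 0.157
```

Request:
jog_arm(motion=[0, 0, 0.0005, 0, 0, 0, 0, 0, 0.0005, 0, 0, 0, 0, 0, 0.0005, 0, 0, 0, 0, 0, 0.0005, 0, 0, 0])

```text
clock: 18.5
tcp_pos: [0.502, 0.0103, 0.1545]
tcp_rot: [[0.989, 0.145, 0.0], [0.145, -0.989, -0.0], [0.0, 0.0, -1.0]]
ft_force: [-2.5, 0.2, 4.7]
opening: 0.157
```

```bash
python3 f.py; python3 look.py l5 250 200
```

```text
18.5 [0.502  0.0103 0.1545] [-2.48  0.25  4.66] [-0.176  0.582  0.004] latF from moment -1.49 -0.45
t 18.5 now [0.502  0.0103 0.1545] yaw 0.145 shift [ 0.0006 -0.0007 -0.0855] rot [ 0.0001 -0.0003  0.    ] F [-2.48  0.25  4.66] op 0.157
0.1362 [375. 579.]
0.1 [374. 471.]
0.06 [373. 348.]
0.046 [373. 304.]
0.018 [372. 215.]
[276. 418.]
[366. 367.]
[454. 316.]
```

View pics/l5z.png

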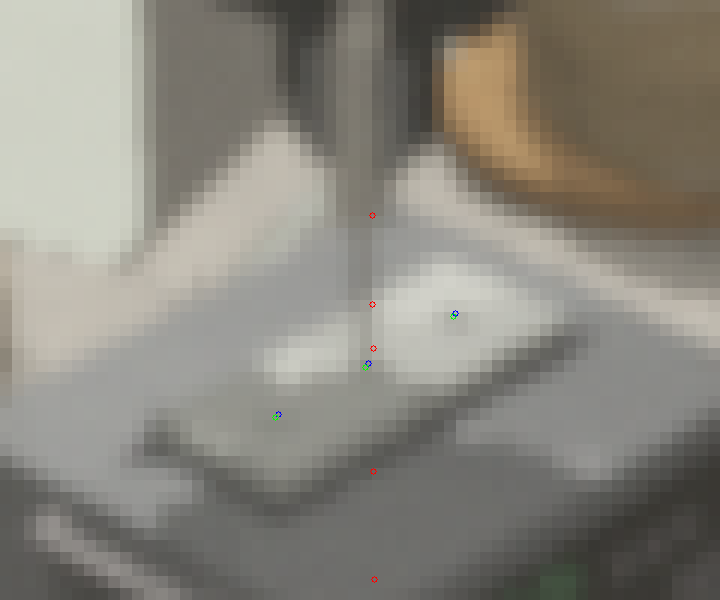

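Request:
jog_arm(motion=[0, 0, 0.0006, 0, 0, 0, 0, 0, 0.0006, 0, 0, 0, 0, 0, 0.0006, 0, 0, 0, 0, 0, 0.0006, 0, 0, 0])

```text
clock: 18.95
tcp_pos: [0.5021, 0.0103, 0.154]
tcp_rot: [[0.989, 0.145, 0.001], [0.145, -0.989, -0.0], [0.001, 0.0, -1.0]]
ft_force: [-3.7, -0.8, 7.1]
opening: 0.155
```

```bash
python3 f.py
```

```text
18.95 [0.5021 0.0103 0.154 ] [-3.74 -0.85  7.09] [-0.171  0.719 -0.011] latF from moment -1.84 -0.44
```

Request:
jog_arm(motion=[0, 0, 0, 0, 0, 0, 0, 0, 0, 0, 0, 0, 0, 0, 0, 0, 0, 0, 0, 0, 0, 0, 0, 0, 0, 0, 0, 0, 0, 0, 0, 0, 0, 0, 0, 0], jaw=0.6)

```text
clock: 19.55
tcp_pos: [0.5019, 0.0102, 0.1536]
tcp_rot: [[0.99, 0.144, -0.0], [0.144, -0.99, -0.0], [-0.0, -0.0, -1.0]]
ft_force: [-0.0, -0.4, -0.2]
opening: 0.603
```

```bash
python3 f.py; python3 look.py l6 250 190
```

```text
19.55 [0.5019 0.0102 0.1536] [-0.05 -0.37 -0.18] [-0.053  0.033  0.033] latF from moment -0.08 -0.14
t 19.55 now [0.5019 0.0102 0.1536] yaw 0.145 shift [ 0.0007 -0.0007 -0.0864] rot [-0.      0.0001  0.    ] F [-0.05 -0.37 -0.18] op 0.603
0.1362 [375. 702.]
0.1 [375. 594.]
0.06 [374. 471.]
0.046 [373. 427.]
0.018 [373. 338.]
[276. 538.]
[366. 487.]
[454. 436.]
```

View pics/l6z.png

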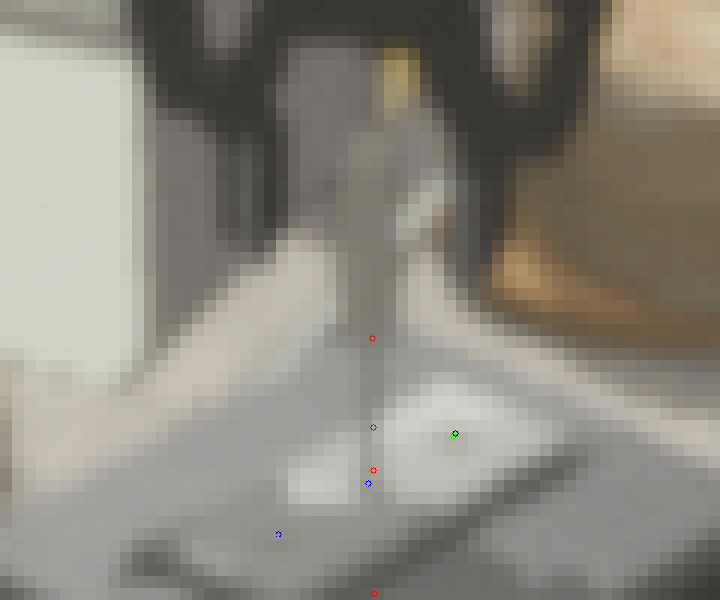

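Request:
jog_arm(motion=[0, 0, -0.005, 0, 0, 0, 0, 0, -0.015, 0, 0, 0, 0, 0, -0.03, 0, 0, 0, 0, 0, -0.055, 0, 0, 0, 0, 0, -0.085, 0, 0, 0, 0, 0, -0.12, 0, 0, 0, 0, 0, -0.14, 0, 0, 0, 0, 0, -0.14, 0, 0, 0])

```text
clock: 20.4
tcp_pos: [0.5031, 0.0107, 0.2972]
tcp_rot: [[0.99, 0.144, 0.006], [0.144, -0.99, -0.0], [0.005, 0.001, -1.0]]
ft_force: [-0.3, -0.8, 0.1]
opening: 0.599
```

```bash
cat > chk.py <<'E'
from h import *
s=snap('scene','l7.png');k=10
im=cv2.resize(cv2.imread('pics/l7.png')[190:250,240:310],None,fx=k,fy=k,interpolation=3)
c,sn=np.cos(.145),np.sin(.145)
for z,col in((.138,(255,0,0)),(.140,(0,0,255)),(.142,(0,255,0)),(.2,(0,0,255))):
    q=(proj(s,np.array([.503,.0115,z]))[0]-[240,190]+.5)*k-.5;print(z,q.round());cv2.circle(im,tuple(int(v) for v in q),3,col,1)
cv2.imwrite('pics/l7z.png',im)
E
python3 f.py; python3 chk.py
```

```text
20.4 [0.5031 0.0107 0.2972] [-0.31 -0.82  0.13] [-0.009 -0.004  0.067] latF from moment 0.01 -0.02
0.138 [406. 276.]
0.14 [406. 271.]
0.142 [406. 266.]
0.2 [405. 106.]
```

View pics/l7z.png

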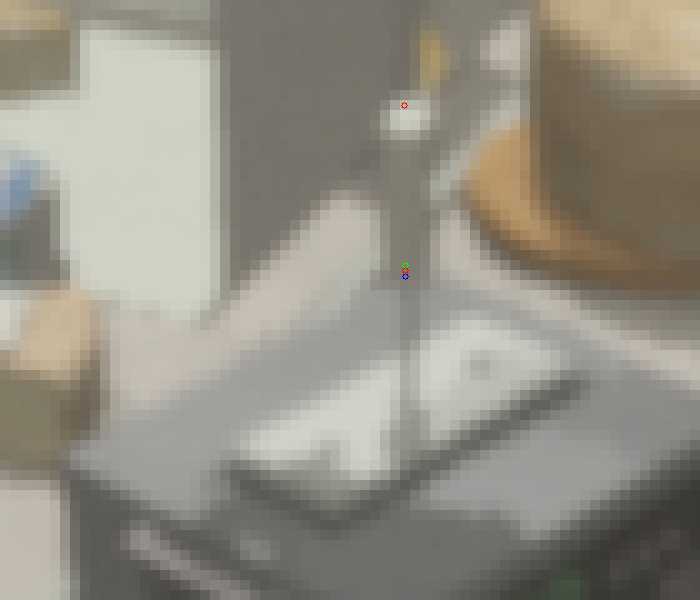

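```bash
python3 -c "
from h import *
print(job.close_job())"
```

```text
the job is handed in; nothing more can be done
None
```

I put the probe into the middle well, well_b, which turned out to be the deep one on the first try. I pushed it home, let go and raised the gripper clear, then handed the job in at about 20.5 s of the 72 s allowed.

- **Bottoming:** the descent met only light drag until the tip was about 70 mm down. The upward force then rose to about 7 N at the wrist, against a 20 N limit at the tip.
- **Depth:** the arm's position and the last picture both put the lower end of the handle at about z = 0.138–0.140 m. That leaves about 50 mm of stem showing, so this is the 70 mm well. The handle's top read about 1 pixel (3–4 mm) lower than predicted in that picture. I put that down to its rounded end and did not resolve it further.
- **Release:** the forces at the wrist dropped to about zero when the gripper opened. After I pulled away, the last picture showed the probe standing upright in the well by itself.
- **Surroundings:** I felt no unexpected contact. I did not measure the mug, jar, tub and marker again at the end, but the arm's path stayed well clear of them.

The hand-in gives no verdict, so I do not know how it was judged.

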